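# Unstack the paints and rebuild the shelf stand

### The job

Take the two piles of paint apart: stand the red pot, the yellow pot and the green tin each in the middle of the mat of its own colour, and the white tin upright on the white disc on the blue stand's base. Then fit the emptied blue tray on the stand above the white tin, each corner hole over its own pin and the tray fully down on all four posts. Do not tip over any tin or pot, and leave the white mixing dish where it is.

Things in the scene. Friction and masses are not known exactly. Their poses are not given: they have to be found in the camera images.
- tin_white: Round steel paint tin with a white lid and white band, diameter 50 mm, height 40 mm, about 0.22 kg, origin at the centre of its underside, z up. One tin starts on the middle of the tray's floor, the other on a fixed square dark wooden block (80 x 80 x 8 mm); which is where varies. A pot stands on its lid.
- tin_green: Round steel paint tin with a green lid and green band, diameter 50 mm, height 40 mm, about 0.22 kg, origin at the centre of its underside, z up. One tin starts on the middle of the tray's floor, the other on a fixed square dark wooden block (80 x 80 x 8 mm); which is where varies. A pot stands on its lid.
- pot_red: A small round grey pot with a red lid and a red band, diameter 36 mm, height 36 mm, about 0.06 kg, origin at the centre of its underside, z up. At the start it stands on the lid of one of the two tins; which one varies.
- pot_yellow: A small round grey pot with a yellow lid and a yellow band, diameter 36 mm, height 36 mm, about 0.06 kg, origin at the centre of its underside, z up. At the start it stands on the lid of one of the two tins; which one varies.
- tray: Blue shelf tray, 170 mm long (x), 64 mm wide (y), 0.16 kg, origin at the centre of its underside, z up, same either way round. Floor 8 mm thick with a 10 mm through hole in each corner at x +-72, y +-22 mm; long side walls 3 mm thick, tops 18 mm above the underside; end walls 14 mm. Starts on the table, a tin on its middle; once empty, grip it across its width at mid-length.
- stand: Blue fixed stand: base 180 mm (x) by 80 (y), 8 mm thick, origin at the centre of its underside; a white 54 mm disc marks the middle, the white tin's place. At x +-72, y +-22 mm are four 16 mm posts, shoulders 64 mm above the origin; from each rises a steel pin, 6 mm diameter, 22 mm long, tapered tip. The seated tray's underside rests on the shoulders, holes over the pins.
- mat_red: A round red mat, diameter 80 mm, 4 mm thick, fixed to the table, origin at the centre of its underside. Its place among the mats and the wooden block varies. It is the place of the red pot.
- mat_yellow: A round yellow mat, diameter 80 mm, 4 mm thick, fixed to the table, origin at the centre of its underside. Its place among the mats and the wooden block varies. It is the place of the yellow pot.
- mat_green: A round green mat, diameter 80 mm, 4 mm thick, fixed to the table, origin at the centre of its underside. Its place among the mats and the wooden block varies. It is the place of the green tin.
- dish: A white ceramic mixing dish (bowl), 84 mm across the rim, 28 mm high, beyond the mats; origin at the centre of its underside. A loose bystander of about 0.25 kg, not to be moved.
Things that resemble listed ones, but are neither listed nor needed, are in the scene too. Of the things like the pot_yellow, leave any that is pink; of the rest the larger one is meant. There is more than one size of the pot_red; the job needs the middle-sized.

How it is judged (in metres and radians):
At the end, for the whole second after the job is handed in: Pots and green tin upright on their own colour's mat, white tin upright on the stand's base, each centred within 15 mm; tray level on the four posts, within 6 mm and 0.08 rad of the stand; all within 4 mm of resting height, released and at rest (horizontal distance between pot_red and mat_red below 0.015 m and z of pot_red in the frame of mat_red between 0 and 0.008 m and angle between each of pot_red, pot_yellow, tin_green, tin_white, tray's own z axis and vertical below 0.08 rad and linear speed of each of pot_red, pot_yellow, tin_green, tin_white, tray below 0.02 m/s and angular speed of each of pot_red, pot_yellow, tin_green, tin_white, tray below 0.2 rad/s and horizontal distance between pot_yellow and mat_yellow below 0.015 m and z of pot_yellow in the frame of mat_yellow between 0 and 0.008 m and horizontal distance between tin_green and mat_green below 0.015 m and z of tin_green in the frame of mat_green between 0 and 0.008 m and horizontal distance between tin_white and stand below 0.015 m and z of tin_white in the frame of stand between 0.004 and 0.012 m and horizontal distance between tray and stand below 0.006 m and z of tray in the frame of stand between 0.06 and 0.068 m and angle between the x axis of tray and the x axis of stand, either way round below 0.08 rad); the robot touches nothing.
It fails at once if a tin or pot is tipped over (beyond about 45 degrees) (angle between any of tin_white, tin_green, pot_red, pot_yellow's own z axis and vertical above 0.8 rad).
It fails at once if the white dish is moved by more than 20 mm (distance of dish from where it was at the start of the episode above 0.02 m).
It also fails if it takes over 115 s, if anything falls off the work surface, if the arm or the gripper's body presses on something with over 40 N, if the wrist force passes 120 N, or if a joint passes its speed limit or range.

### The arm

A 6-joint arm with a two-finger parallel gripper is mounted at the origin on the work surface. World frame = base frame: x ahead of the robot, y to its left, z up, the work surface at z = 0. Lengths are in mm, angles in rad, forces in N, time in s.
With the tool pointing down it reaches from about 300 to 950 mm from the base axis. Payload 3.1 kg.
Tool frame: the origin (TCP) lies between the finger pads; the fingertips stand 17 mm ahead of it and the grasp point (between the pads) lies 2 mm behind it (arm.finger_overhang is the distance from the TCP to the fingertips, in mm); z points along the fingers, y is the line along which they close (so a half turn about z gives the same grasp; the last joint's range is limited). The gripper opens to 85 mm and grips with 20 to 120 N. Pads are 22 mm wide; open, the fingers measure 114 mm over their backs; the gripper's body (76 mm by 85 mm) begins 54 mm behind the grasp point. The pads swing forward as they close: fully open they stand 13 mm farther back than shut.
Start: joints at [1.241, 0.308, 1.634, -0, 1.2, -0.07], TCP at [160.581, 604.025, 248.272] pointing down, gripper open.
Joint ranges: [-3.06, 3.06], [-0.79, 1.96], [0.05, 2.63], [-1.19, 4.34], [0.05, 2.64], [-2.94, 2.94]. Speed limits (rad/s): [2.79, 2.79, 3.14, 3.14, 3.14, 3.14].

### API

Orientations are given as a unit quaternion [w, x, y, z].
In Python, from cell import arm, optics gives the robot as it stands. The module is installed in compiled form; this text tells all that it offers.
- The arm moves only by the tool move_arm, never from a script. Its argument "commands" is a list of rows, each a list of 7 numbers: the shift along the tool's x, y, z in cm, then the turn, a rotation vector about the tool's x, y, z in degrees, then the closure, from 0 (fully open) to 1 (shut). A call has 1 to 20 rows; each row shifts and turns the commanded pose from where the row before left it, along the tool's axes as they then stand; what a row does not reach is not made up. A row lasts 1/8 s, in which the tool goes at most 62.5 mm and 10.7 degrees, less where a joint would pass 70% of its speed; a pose out of reach is approached as far as the arm can. A call is refused whole if a number of a shift passes 6.25 or a number of a turn 10.7, either way. A call with a gripper value outside its range is refused whole. The fingers move at their own pace and stop on an object; the grip force is fixed at half the most. Time passes only in rows, so rows that do not move let the fingers close. It gives the time, the measured TCP pose, the force, the opening and the grip force at its end, in the units of the state.
- arm.read_state(): the state, without advancing time (a new reading comes with each control period).
- optics.capture(name): name is "scene" or "top" or "wrist"; returns a dict with "img" (480x640x3 uint8, blue, green, red), "z_map" (480x640 float32, mm along the optical axis (not along the pixel's ray), 0 where there is no reading), "K" (3x3 intrinsics, pixels), "world_from_camera" (4x4, takes a point from camera to world coordinates). Camera axes: x right, y up, looking along -z (the intrinsics and any distortion apply to the point x, -y, -z); pixel columns grow to the right and rows downward; lengths in mm; the calibration is good to about 2 mm. A picture is of the moment at which its call begins.
- arm.job_done(): hands the job in; it is judged then, once.
The state is a dict: "time_s": time; "joint_positions": joint angles; "joint_velocities": joint speeds; "effort": joint torques, N m; "ee_pos": TCP position; "tcp_rot": TCP orientation; "wrist_force": force on the tool from outside, world axes, zero at the start; "ft_torque": the same for the moment, N m; "width": finger opening in mm; "gripper_force": force on a finger pad.
Only numpy, scipy, OpenCV 4.12 (cv2) and the standard library are available. Lean on these libraries where they do the work, as an engineer would, in place of code of your own. Each camera call takes 0.05 s, during which the arm holds its last target. There are 200 camera calls.

## Working session

There is one attempt and no reset: what is moved stays moved. The work goes in short steps, Python scripts to look and compute and a tool call to move; the robot and the scene stay as the last step left them, time stands still between calls to the robot, and variables do not carry over. Pictures are saved under pics/ and viewed, at most 14 in all, crops included, and the job is handed in when it is done.

Besides the shell and the picture viewer there is one more tool, called as name(argument=value, ...) on one line, values as JSON. move_arm: Moves the arm, as the interface text tells. Its arguments: {"type":"object","properties":{"commands":{"type":"array","items":{"type":"array","items":{"type":"number"}}}},"required":["commands"]}

```bash
mkdir -p pics
cat > h.py <<'E'
import cv2, numpy as np
from cell import arm, optics
def px2w(c,u,v,r=1):
    z=c["z_map"]; p=z[max(0,v-r):v+r+1,max(0,u-r):u+r+1]; d=np.median(p[p>0])
    K=c["K"]; x=(u-K[0,2])/K[0,0]*d; y=(v-K[1,2])/K[1,1]*d
    return (c["world_from_camera"]@[x,-y,-d,1])[:3]
def cloud(c):
    K=c["K"]; d=c["z_map"].astype(float); v,u=np.mgrid[:480,:640]
    P=np.stack([(u-K[0,2])/K[0,0]*d,-(v-K[1,2])/K[1,1]*d,-d],-1)
    W=c["world_from_camera"]; return P@W[:3,:3].T+W[:3,3]
E
python3 - <<'E'
from h import *
import pickle
for n in ("scene","top"):
    c=optics.capture(n); cv2.imwrite(f"pics/{n}0.png",c["img"]); pickle.dump(c,open(n+"0.pkl","wb"))
    print(n,c["K"].round(1).tolist(),c["world_from_camera"].round(3).tolist(),{k:v for k,v in c.items() if k not in("img","z_map","K","world_from_camera")})
print(arm.read_state())
E
```

```text
scene [[565.3, 0.0, 318.1], [0.0, 565.3, 237.3], [0.0, 0.0, 1.0]] [[0.183, -0.773, 0.607, 1136.659], [0.983, 0.153, -0.102, -127.613], [-0.014, 0.616, 0.788, 838.677], [0.0, 0.0, 0.0, 1.0]] {}
top [[484.2, 0.0, 322.3], [0.0, 484.2, 236.7], [0.0, 0.0, 1.0]] [[-0.002, 0.994, -0.111, 433.947], [-1.0, -0.001, 0.01, -55.196], [0.01, 0.111, 0.994, 1091.889], [0.0, 0.0, 0.0, 1.0]] {}
{'time_s': 0.1, 'joint_positions': array([ 1.24127354e+00,  3.08978041e-01,  1.63507619e+00,  7.72121401e-06,
        1.19971474e+00, -6.96706407e-02]), 'joint_velocities': array([-9.51776751e-04, -1.15444151e-03, -3.86568103e-03,  9.55572837e-04,
       -5.25783411e-05,  1.78284681e-04]), 'effort': array([-9.37922209e-05, -4.16408193e+01, -2.77643859e+01, -2.06340505e-04,
        3.95931944e-03,  1.47488601e-05]), 'ee_pos': array([160.35694719, 603.3266757 , 247.11638982]), 'tcp_rot': array([-2.19278119e-04,  1.29562156e-01,  9.91570705e-01, -1.06583981e-03]), 'wrist_force': array([-0.17290717, -0.55971724,  0.18986476]), 'ft_torque': array([ 0.00099496,  0.00053512, -0.0841688 ]), 'gripper_force': 0.0, 'width': 85.37161375594401}
```

View pics/top0.png

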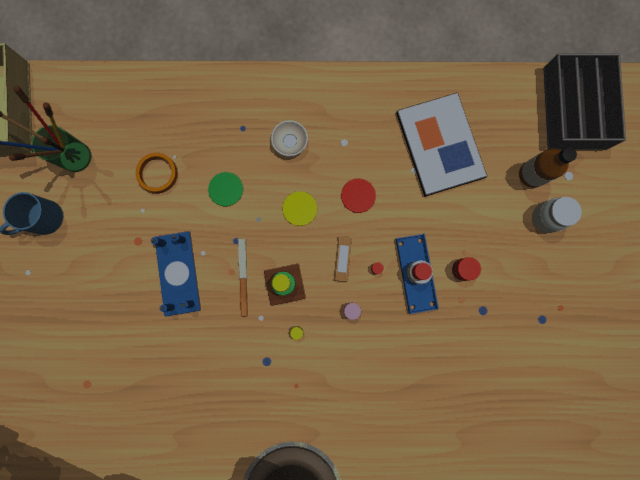

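View pics/scene0.png

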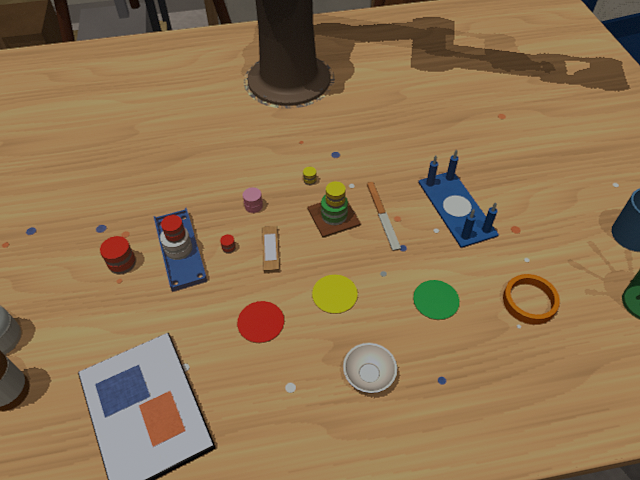

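Red candidates in the top picture are the large one (467,269), the one on the white tin (422,271) and the small one (377,268). The middle-sized one is the pot on the tin. Yellow candidates are the one on the green tin (281,283), the small one (297,333) and the pink one (352,311). The larger yellow is the pot on the tin. Next I measure and check with a crop.

```bash
cat > m.py <<'E'
from h import *
def blobs(c,lo,hi,zr,mina=60):
    P=cloud(c); hsv=cv2.cvtColor(c["img"],cv2.COLOR_BGR2HSV)
    m=cv2.inRange(hsv,lo,hi)
    m[(P[...,2]<zr[0])|(P[...,2]>zr[1])|(c["z_map"]==0)]=0
    n,l,s,ce=cv2.connectedComponentsWithStats(m)
    for i in range(1,n):
        if s[i,4]<mina: continue
        q=P[l==i]; (a,b),r=cv2.minEnclosingCircle(q[:,:2].astype(np.float32))
        rc=cv2.minAreaRect(q[:,:2].astype(np.float32))
        yield dict(px=ce[i].round(),n=int(s[i,4]),mean=q.mean(0).round(1),circ=(round(a,1),round(b,1),round(r,1)),rect=np.round(np.r_[rc[0],rc[1],rc[2]],1))
E
python3 - <<'E'
from m import *
import pickle
C={"red":((0,120,60),(8,255,255)),"yel":((22,120,60),(33,255,255)),"grn":((45,80,40),(80,255,255)),"blu":((100,100,40),(120,255,255)),"wht":((0,0,130),(180,60,255))}
for n in("top","scene"):
    c=pickle.load(open(n+"0.pkl","rb"));print(n)
    for k,(lo,hi) in C.items():
        for zr in ((-5,7),(7,20),(30,110)) :
            for b in blobs(c,lo,hi,zr,90):
                x,y=b["mean"][:2]
                if 250<x<700 and -450<y<330: print(k,zr,*[str(v) for v in b.values()])
t=pickle.load(open("top0.pkl","rb"))["img"]; s=pickle.load(open("scene0.pkl","rb"))["img"]
a=cv2.resize(t[230:345,255:495],None,fx=3.3,fy=3.3,interpolation=2)[:300,:790]
a=cv2.resize(t[230:345,255:495],(790,380),interpolation=2)
cv2.imwrite("pics/crop.png",a)
E
```

```text
top
red (-5, 7) [358. 195.] 844 [ 650.1 -148.2    3.9] (650.4, -147.9, 40.2) [ 651.  -148.1   78.1   78.2   45.2]
red (30, 110) [469. 268.] 431 [ 481.5 -381.4   50.4] (481.5, -382.7, 25.3) [ 481.8 -381.9   47.9   47.6   89.5]
red (30, 110) [422. 271.] 238 [ 474.  -273.9   83.9] (474.7, -274.9, 17.8) [ 474.7 -274.2   34.5   33.3   43.2]
yel (-5, 7) [299. 208.] 887 [620.5 -14.4   3.9] (621.6, -14.4, 41.4) [ 6.216e+02 -1.450e+01  8.010e+01  8.020e+01  3.000e-01]
yel (30, 110) [281. 283.] 230 [450.2  20.3  84.2] (450.5, 22.4, 19.5) [449.5  21.2  35.5  34.3  63.4]
grn (-5, 7) [225. 189.] 812 [665.5 154.7   4.1] (665.8, 155.0, 39.8) [665.7 155.2  78.   77.4  89.2]
grn (30, 110) [287. 284.] 168 [449.   10.3  48.9] (450.4, 18.5, 24.9) [450.2  18.5  47.2  47.   89.9]
blu (7, 20) [177. 274.] 1595 [471.6 256.    9.5] (472.4, 255.5, 94.6) [473.3 257.2 177.6  79.7   9.3]
blu (7, 20) [416. 274.] 1236 [ 470.  -275.2   10.5] (471.6, -274.3, 88.0) [ 472.2 -276.4  168.3   63.7    9.2]
wht (-5, 7) [242. 257.] 118 [508.  114.3   5.5] (507.0, 114.9, 42.8) [507.1 114.8  85.5  15.8   3.8]
wht (7, 20) [242.
[... 2122 characters left out ...]
 [408.9 222.7  49.7] (404.3, 223.4, 9.7) [404.6 223.2  18.1  13.2  14.2]
blu (30, 110) [490. 217.] 118 [543.5 288.9  50.4] (541.7, 290.3, 8.2) [542.1 290.2  14.8  13.1  41.6]
blu (30, 110) [469. 223.] 134 [550.9 246.6  51.3] (547.4, 248.5, 9.1) [547.9 248.5  15.8  16.8  60.6]
wht (-5, 7) [390. 232.] 230 [507.  115.2   5.2] (504.1, 115.5, 45.1) [504.1 116.8  89.1  19.3   2. ]
wht (7, 20) [457. 205.] 325 [471.9 258.6   8.5] (472.4, 258.1, 27.9) [472.4 258.6  53.6  52.4  57.5]
wht (7, 20) [270. 247.] 298 [ 503.7 -111.4   11.9] (503.0, -112.3, 31.8) [ 502.9 -111.3   21.1   63.1   84.2]
wht (30, 110) [169. 241.] 116 [ 485.1 -286.3   47.7] (475.5, -279.0, 25.0) [ 483.3 -284.7   50.    22.1   53.6]
```

View pics/crop.png

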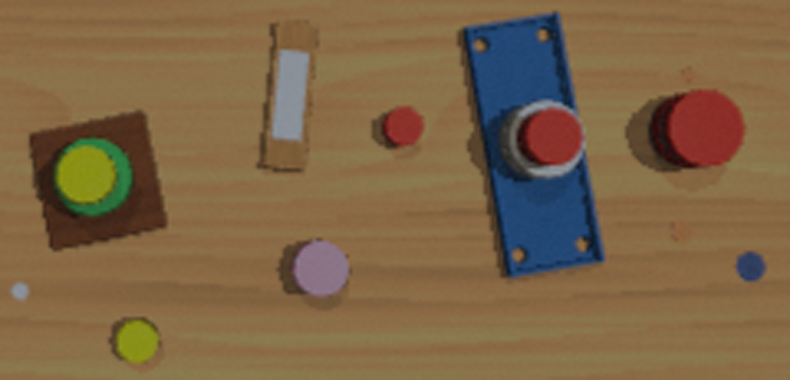

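The crop confirms it: the yellow pot sits on the green tin on the block (about 85,175 in the crop), and the middle-sized red pot sits on the white tin on the tray (about 550,135). The tray and stand are both at yaw +9.4°. First I turn the tool −24.3° so it lines up with the stand, then move over the red pot.

move_arm(commands=[[0,0,0,0,0,-8.1,0],[0,0,0,0,0,-8.1,0],[0,0,0,0,0,-8.1,0],[-1.04,-5.73,0,0,0,0,0],[-1.04,-5.73,0,0,0,0,0],[-1.04,-5.73,0,0,0,0,0],[-1.04,-5.73,0,0,0,0,0],[-1.04,-5.73,0,0,0,0,0],[-1.04,-5.73,0,0,0,0,0],[-1.04,-5.73,0,0,0,0,0],[-1.04,-5.73,0,0,0,0,0],[-1.04,-5.73,0,0,0,0,0],[-1.04,-5.73,0,0,0,0,0],[-1.04,-5.73,0,0,0,0,0],[-1.04,-5.73,0,0,0,0,0],[-1.04,-5.73,0,0,0,0,0],[-1.04,-5.73,0,0,0,0,0],[-1.04,-5.73,0,0,0,0,0],[-1.04,-5.73,0,0,0,0,0]])

```text
time_s: 2.48
ee_pos: [474.8, -275.0, 247.8]
tcp_rot: [-0.0, -0.082, 0.997, 0.0]
wrist_force: [1.0, 0.5, 0.4]
width: 85.1
gripper_force: 0.0
```

```bash
cat > d.py <<'E'
# usage: d.py x y z [yaw of tool y deg] -> remaining shift in tool axes (cm) and turn (deg)
import sys, numpy as np
from h import *
from scipy.spatial.transform import Rotation as R
t=np.array([float(v) for v in sys.argv[1:4]]); th=np.radians(float(sys.argv[4]) if len(sys.argv)>4 else 99.4)
s=arm.read_state(); q=np.array(s["tcp_rot"]); r=R.from_quat(q[[1,2,3,0]])
T=R.from_matrix(np.array([[-np.sin(th),np.cos(th),0],[np.cos(th),np.sin(th),0],[0,0,-1]]).T)
T=R.from_matrix(np.column_stack([[-np.sin(th),np.cos(th),0],[np.cos(th),np.sin(th),0],[0,0,-1]]))
print("t",round(s["time_s"],2),"pos",np.round(s["ee_pos"],1),"w",round(s["width"],1),"F",np.round(s["wrist_force"],1))
print("shift cm",np.round(r.inv().apply(t-s["ee_pos"])/10,2),"turn deg",np.round(np.degrees((r.inv()*T).as_rotvec()),2))
E
python3 d.py 474.6 -274.6 70
```

```text
t 2.48 pos [ 474.8 -275.   247.8] w 85.1 F [1.  0.5 0.4]
shift cm [1.000e-02 3.000e-02 1.778e+01] turn deg [ 0.04 -0.02 -0.02]
```

move_arm(commands=[[0,0,4,0,0,0,0],[0,0,5,0,0,0,0],[0,0,4.3,0,0,0,0],[0,0,3,0,0,0,0],[0,0,1.5,0,0,0,0],[0,0,0,0,0,0,0],[0,0,0,0,0,0,1],[0,0,0,0,0,0,1],[0,0,0,0,0,0,1],[0,0,0,0,0,0,1],[0,0,0,0,0,0,1],[0,0,0,0,0,0,1]])

```text
time_s: 3.98
ee_pos: [475.9, -274.0, 71.8]
tcp_rot: [0.001, -0.082, 0.997, -0.001]
wrist_force: [-0.3, -0.5, 6.8]
width: 34.4
gripper_force: 59.7
```

```bash
python3 d.py 650.3 -148 27
```

```text
t 3.98 pos [ 475.9 -274.    71.8] w 34.4 F [-0.3 -0.5  6.8]
shift cm [-19.26   9.59   4.5 ] turn deg [-0.12  0.12  0.02]
```

move_arm(commands=[[0,0,-1.5,0,0,0,1],[0,0,-3,0,0,0,1],[-1,0.5,-2.5,0,0,0,1],[-3.5,1.7,0,0,0,0,1],[-4,2.1,0,0,0,0,1],[-4,2.1,0,0,0,0,1],[-3.8,1.8,0,0,0,0,1],[-2.2,1,0,0,0,0,1],[-0.7,0.3,2,0,0,0,1],[0,0,4,0,0,0,1],[0,0,3,0,0,0,1],[0,0,1.5,0,0,0,1],[0,0,0,0,0,0,1],[0,0,0,0,0,0,1]])

```text
time_s: 5.72
ee_pos: [649.5, -148.7, 36.5]
tcp_rot: [0.001, -0.082, 0.997, -0.0]
wrist_force: [0.4, -0.3, -0.2]
width: 34.4
gripper_force: 59.7
```

```bash
python3 d.py 650.3 -148 28
```

```text
t 5.72 pos [ 649.5 -148.7   36.5] w 34.4 F [ 0.4 -0.3 -0.2]
shift cm [-0.09  0.06  0.85] turn deg [-0.06  0.11 -0.01]
```

move_arm(commands=[[-0.08,0.06,0.5,0,0,0,1],[0,0,0.25,0,0,0,1],[0,0,0.1,0,0,0,1],[0,0,0,0,0,0,1]])

```text
time_s: 6.22
ee_pos: [649.7, -147.4, 27.9]
tcp_rot: [0.0, -0.082, 0.997, -0.0]
wrist_force: [-2.0, 0.2, 5.8]
width: 34.3
gripper_force: 60.4
```

```bash
python3 d.py 474.6 -274.6 110
python3 - <<'E'
from h import *
c=optics.capture("scene"); cv2.imwrite("pics/s1.png",cv2.resize(c["img"][180:340,120:400],(784,448),interpolation=2))
E
```

```text
t 6.22 pos [ 649.7 -147.4   27.9] w 34.3 F [-2.   0.2  5.8]
shift cm [19.35 -9.68 -8.22] turn deg [-0.02  0.03  0.02]
```

View pics/s1.png

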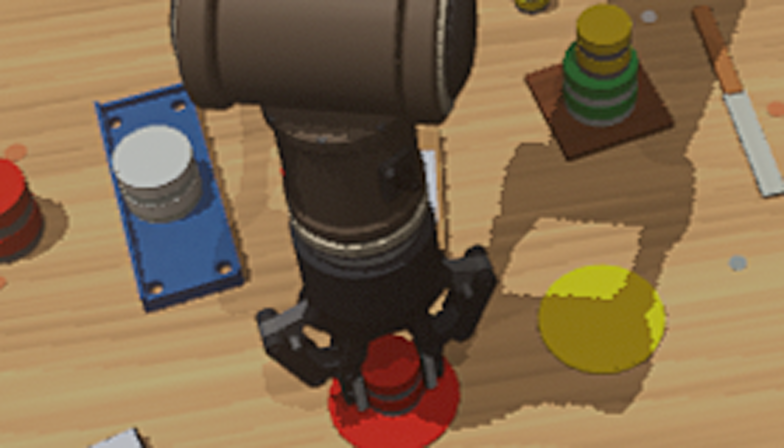

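The pot is standing on the red mat (crop 390,375), and the white tin's lid (152,160) is now clear. I release it and rise.

move_arm(commands=[[0,0,0,0,0,0,0],[0,0,0,0,0,0,0],[0,0,0,0,0,0,0],[0,0,0,0,0,0,0],[0,0,-2.5,0,0,0,0],[0,0,-5,0,0,0,0],[0,0,-5,0,0,0,0],[0,0,0,0,0,0,0]])

```text
time_s: 7.28
ee_pos: [653.5, -148.6, 158.2]
tcp_rot: [0.006, -0.082, 0.997, -0.002]
wrist_force: [-0.1, -0.4, -0.4]
width: 85.3
gripper_force: 0.0
```

```bash
python3 - <<'E'
from m import *
for n in("scene","top"):
    c=optics.capture(n)
    for k,lo,hi,zr in (("wht",(0,0,100),(180,70,255),(44,54)),("red",(0,120,50),(8,255,255),(34,46))):
        for b in blobs(c,lo,hi,zr,40):
            if b["mean"][0]<700 and abs(b["mean"][1])<340: print(n,k,*[str(v) for v in b.values()])
E
python3 d.py 474.6 -278 40
```

```text
scene wht [174. 236.] 482 [ 473.8 -276.9   47.7] (472.8, -276.9, 26.4) [ 473.3 -276.2   48.1   50.2   85. ]
scene red [259. 309.] 359 [ 649.1 -146.5   39.5] (647.7, -146.3, 18.9) [ 647.7 -146.6   34.6   37.4   83.9]
top wht [421. 271.] 426 [ 474.5 -278.1   48.5] (474.9, -278.1, 25.1) [ 474.8 -278.    48.2   49.1   41.6]
t 7.38 pos [ 649.6 -147.4  152.6] w 85.3 F [ 0.1  0.  -0.1]
shift cm [ 19.41 -10.01  11.24] turn deg [-0.03  0.07  0.02]
```

move_arm(commands=[[2,-1,0,0,0,0,0],[4,-2,0,0,0,0,0],[4.7,-2.5,0,0,0,0,0],[4.7,-2.5,0,0,0,0,0],[3,-1.5,0,0,0,0,0],[1,-0.46,1.5,0,0,0,0],[0,0,4,0,0,0,0],[0,0,3.8,0,0,0,0],[0,0,1.5,0,0,0,0],[0,0,0.4,0,0,0,0],[0,0,0,0,0,0,0],[0,0,0,0,0,0,1],[0,0,0,0,0,0,1],[0,0,0,0,0,0,1],[0,0,0,0,0,0,1],[0,0,0,0,0,0,1]])

```text
time_s: 9.38
ee_pos: [475.4, -278.2, 41.4]
tcp_rot: [0.001, -0.082, 0.997, -0.001]
wrist_force: [-0.0, -0.2, 6.4]
width: 48.4
gripper_force: 62.6
```

```bash
python3 d.py 473.5 257.5 41
```

```text
t 9.38 pos [ 475.4 -278.2   41.4] w 48.4 F [-0.  -0.2  6.4]
shift cm [-8.580e+00  5.288e+01 -5.000e-02] turn deg [-0.12  0.13  0.01]
```

move_arm(commands=[[0,0,-1.5,0,0,0,1],[0,0,-4,0,0,0,1],[0,0,-4,0,0,0,1],[-0.38,2.3,-1.5,0,0,0,1],[-0.7,4.2,0,0,0,0,1],[-0.8,5,0,0,0,0,1],[-0.8,5,0,0,0,0,1],[-0.8,5,0,0,0,0,1],[-0.8,5,0,0,0,0,1],[-0.8,5,0,0,0,0,1],[-0.8,5,0,0,0,0,1],[-0.8,5,0,0,0,0,1],[-0.8,5,0,0,0,0,1],[-0.7,4.2,0,0,0,0,1],[-0.4,2.2,0,0,0,0,1],[0,0,1.5,0,0,0,1],[0,0,2,0,0,0,1],[0,0,0,0,0,0,1],[0,0,0,0,0,0,1]])

```text
time_s: 11.75
ee_pos: [472.2, 257.7, 114.7]
tcp_rot: [-0.0, -0.082, 0.997, -0.0]
wrist_force: [-0.3, 1.1, -2.1]
width: 47.9
gripper_force: 62.6
```

```bash
python3 d.py 473.5 257.5 41.4;python3 - <<'E'
from h import *
c=optics.capture("scene"); cv2.imwrite("pics/s2.png",cv2.resize(c["img"][100:300,340:600],(780,600),interpolation=2))
E
```

```text
t 11.75 pos [472.2 257.7 114.7] w 47.9 F [-0.3  1.1 -2.1]
shift cm [-0.13 -0.04  7.33] turn deg [-0.02 -0.04 -0.04]
```

View pics/s2.png

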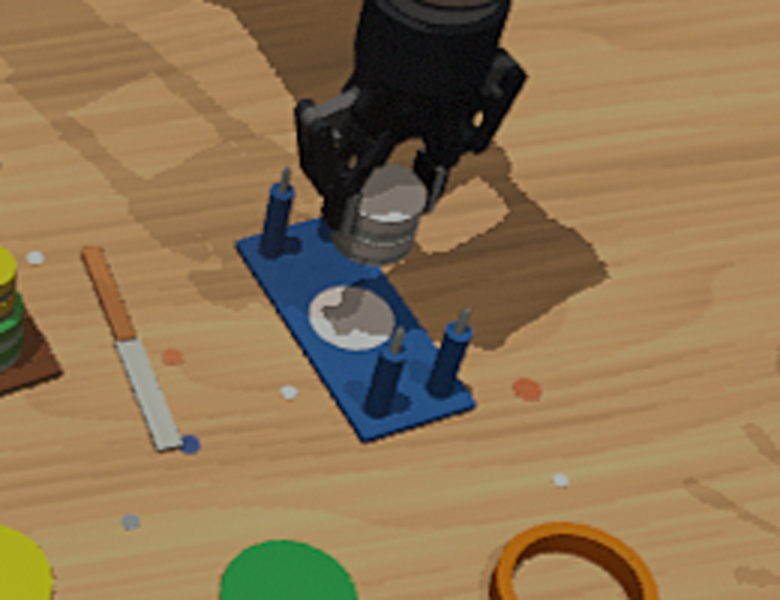

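The tin is held upright above the base, and the white disc shows at (352,318). I lower it.

move_arm(commands=[[-0.15,0,2,0,0,0,1],[0,0,3,0,0,0,1],[0,0,1.5,0,0,0,1],[0,0,0.5,0,0,0,1],[0,0,0.2,0,0,0,1],[0,0,0.1,0,0,0,1],[0,0,0,0,0,0,1]])

```text
time_s: 12.68
ee_pos: [474.3, 259.1, 42.4]
tcp_rot: [0.001, -0.082, 0.997, 0.0]
wrist_force: [-0.0, 0.1, -2.1]
width: 48.2
gripper_force: 62.6
```

move_arm(commands=[[0,-0.1,0.1,0,0,0,1],[0,0,0.1,0,0,0,1],[0,0,0,0,0,0,1]])

```text
time_s: 13.05
ee_pos: [474.4, 258.2, 41.4]
tcp_rot: [0.0, -0.082, 0.997, 0.0]
wrist_force: [-3.6, 0.1, 7.6]
width: 47.8
gripper_force: 63.8
```

Contact. I release, rise, and look at the stand, the tray and the yellow pot.

move_arm(commands=[[0,0,0,0,0,0,0],[0,0,0,0,0,0,0],[0,0,0,0,0,0,0],[0,0,0,0,0,0,0],[0,0,-2.5,0,0,0,0],[0,0,-5,0,0,0,0],[0,-1.5,-4.5,0,0,0,0],[0,-4,0,0,0,0,0],[0,-5,0,0,0,0,0],[0,-5,0,0,0,0,0],[0,-3,0,0,0,0,0],[0,0,0,0,0,0,0]])

```text
time_s: 14.55
ee_pos: [504.4, 73.5, 159.8]
tcp_rot: [0.0, -0.08, 0.997, -0.0]
wrist_force: [0.8, 0.3, -0.1]
width: 85.2
gripper_force: 0.0
```

```bash
python3 d.py 450.3 21.5 70
python3 - <<'E'
from m import *
for n in("scene","top"):
    c=optics.capture(n)
    for k,lo,hi,zr in (("wht",(0,0,100),(180,70,255),(44,54)),("yel",(22,100,50),(33,255,255),(79,90)),("blu",(95,90,30),(125,255,255),(7,20)),("post",(95,70,20),(125,255,255),(56,68))):
        for b in blobs(c,lo,hi,zr,15):
            if b["mean"][0]<700 and abs(b["mean"][1])<340: print(n,k,*[str(v) for v in b.values()])
E
```

```text
t 14.55 pos [504.4  73.5 159.8] w 85.2 F [ 0.8  0.3 -0.1]
shift cm [ 6.18 -4.27  8.98] turn deg [-0.01  0.   -0.19]
scene wht [461. 192.] 403 [473.1 258.9  47.7] (473.2, 259.2, 25.9) [473.2 258.8  48.7  49.2  65. ]
scene yel [335. 189.] 249 [451.4  21.5  83.6] (449.8, 20.4, 19.8) [450.9  21.4  34.4  36.1  40.2]
scene blu [457. 211.] 1026 [483.2 253.4   9.1] (474.2, 257.0, 96.3) [473.5 257.5 180.3  78.6  10.1]
scene blu [179. 249.] 1485 [ 473.4 -275.5    9.8] (472.0, -277.1, 89.7) [ 471.2 -275.7  171.7   62.8    9.1]
scene post [453. 160.] 41 [400.6 266.6  62. ] (400.5, 266.6, 8.2) [400.1 266.5  14.4  11.2  49.5]
scene post [433. 165.] 49 [407.8 223.4  61.4] (406.8, 223.8, 8.3) [406.2 224.5  13.6  14.8  79. ]
scene post [492. 212.] 54 [542.4 289.9  62.1] (540.9, 290.8, 8.5) [541.2 290.4  13.8  15.   46.7]
scene post [471. 219.] 60 [549.5 247.5  61.8] (547.8, 249.1, 9.1) [548.3 248.5  15.2  17.   71.2]
top wht [164. 272.] 116 [474.1 273.1  48.8] (475.1, 267.1, 22.5) [474.7 273.8  44.8  18.5   3.4]
top yel [281. 282.] 232 [450.9  20.1  84.8] (451.0, 20.3, 18.0) [451.7  20.   33.3  33.   90. ]
top blu [417. 274.] 1668 [ 471.  -276.9   10.4] (472.0, -275.4, 89.0) [ 472.6 -276.4  168.7   64.     9.2]
top blu [162. 237.] 18 [552.9 292.8  10.4] (550.1, 293.9, 9.3) [553.1 292.5  18.6   6.7  65.1]
top blu [162. 255.] 191 [513.5 292.    9.5] (509.2, 294.2, 29.4) [509.6 289.2  57.   28.3   7.7]
top blu [190. 292.] 418 [431.3 226.9   9.5] (435.8, 233.6, 52.7) [436.4 233.4  96.6  44.5   8.8]
top blu [163. 287.] 55 [442.4 287.4   9.3] (444.6, 289.2, 20.5) [444.9 286.4  40.6  11.9   6.4]
top post [156. 241.] 41 [540.3 288.6  63.3] (540.8, 290.3, 8.0) [540.8 289.4  14.4  14.8  59.2]
top post [185. 304.] 38 [406.3 222.4  63.6] (406.2, 224.4, 8.1) [406.3 223.9  14.6  12.7  89.2]
```

move_arm(commands=[[3,-2.1,0,0,0,0,0],[3.2,-2.2,1,0,0,0,0],[0,0,4,0,0,0,0],[0,0,2.5,0,0,0,0],[0,0,1.4,0,0,0,0],[0,0,0,0,0,0,0],[0,0,0,0,0,0,1],[0,0,0,0,0,0,1],[0,0,0,0,0,0,1],[0,0,0,0,0,0,1],[0,0,0,0,0,0,1],[0,0,0,0,0,0,1]])

```text
time_s: 16.15
ee_pos: [451.2, 22.7, 71.9]
tcp_rot: [0.001, -0.082, 0.997, -0.0]
wrist_force: [-0.5, 0.8, 5.4]
width: 34.4
gripper_force: 59.8
```

```bash
python3 d.py 620 -14.3 28
```

```text
t 16.15 pos [451.2  22.7  71.9] w 34.4 F [-0.5  0.8  5.4]
shift cm [-16.04  -6.4    4.42] turn deg [-0.02  0.13  0.01]
```

move_arm(commands=[[0,0,-1.5,0,0,0,1],[0,0,-3,0,0,0,1],[-1,-0.4,-2.5,0,0,0,1],[-3,-1.2,0,0,0,0,1],[-3.5,-1.4,0,0,0,0,1],[-3.5,-1.4,0,0,0,0,1],[-3,-1.2,0,0,0,0,1],[-2,-0.8,0,0,0,0,1],[-0.05,0,2,0,0,0,1],[0,0,4,0,0,0,1],[0,0,3,0,0,0,1],[0,0,1.5,0,0,0,1],[0,0,0.5,0,0,0,1],[0,0,0,0,0,0,1]])

```text
time_s: 17.9
ee_pos: [619.1, -14.1, 31.2]
tcp_rot: [0.0, -0.082, 0.997, -0.0]
wrist_force: [0.2, 0.4, -0.7]
width: 34.4
gripper_force: 59.7
```

```bash
python3 d.py 620 -14.3 28
```

```text
t 17.9 pos [619.1 -14.1  31.2] w 34.4 F [ 0.2  0.4 -0.7]
shift cm [-0.09 -0.03  0.32] turn deg [-0.01  0.03  0.02]
```

move_arm(commands=[[-0.09,0,0.2,0,0,0,1],[0,0,0.15,0,0,0,1],[0,0,0,0,0,0,1]])

```text
time_s: 18.27
ee_pos: [620.4, -14.1, 27.9]
tcp_rot: [0.001, -0.082, 0.997, -0.0]
wrist_force: [0.2, 0.1, -0.2]
width: 34.4
gripper_force: 59.8
```

move_arm(commands=[[0,0,0.12,0,0,0,1],[0,0,0,0,0,0,1],[0,0,0,0,0,0,0],[0,0,0,0,0,0,0],[0,0,0,0,0,0,0],[0,0,0,0,0,0,0],[0,0,-2.5,0,0,0,0],[0,0,-5,0,0,0,0],[0,0,-4,0,0,0,0],[0,0,0,0,0,0,0]])

```text
time_s: 19.52
ee_pos: [623.3, -14.3, 145.8]
tcp_rot: [0.005, -0.082, 0.997, -0.001]
wrist_force: [0.1, -0.7, 0.1]
width: 85.4
gripper_force: 0.0
```

```bash
python3 d.py 450.6 20 40
python3 - <<'E'
from m import *
for n in("scene","top"):
    c=optics.capture(n)
    for k,lo,hi,zr in (("grn",(45,60,30),(85,255,255),(44,54)),("yel",(22,100,50),(33,255,255),(36,46))):
        for b in blobs(c,lo,hi,zr,40):
            if b["mean"][0]<700 and abs(b["mean"][1])<340: print(n,k,*[str(v) for v in b.values()])
E
```

```text
t 19.52 pos [623.3 -14.3 145.8] w 85.4 F [ 0.1 -0.7  0.1]
shift cm [16.57  6.23 10.41] turn deg [-0.13  0.52  0.02]
scene yel [335. 282.] 315 [620.3 -13.5  39.6] (619.3, -13.1, 18.5) [619.1 -13.2  33.9  36.7  78. ]
top yel [299. 208.] 144 [615.1 -15.3  40.6] (619.4, -14.8, 17.8) [614.3 -15.7  23.4  35.5   9. ]
```

move_arm(commands=[[2,0.8,0,0,0,0,0],[4,1.5,0,0,0,0,0],[4.2,1.6,0,0,0,0,0],[4,1.5,0,0,0,0,0],[2,0.7,1,0,0,0,0],[0,0,0,0,0,0,0]])

```text
time_s: 20.38
ee_pos: [446.0, 20.1, 128.5]
tcp_rot: [-0.003, -0.082, 0.997, 0.0]
wrist_force: [0.6, -0.1, 0.1]
width: 85.4
gripper_force: 0.0
```

```bash
python3 d.py 450.6 19 40
python3 - <<'E'
from m import *
c=optics.capture("scene")
for b in blobs(c,(40,60,20),(90,255,255),(43,54),20):
    if b["mean"][0]<700 and abs(b["mean"][1])<340: print(*[str(v) for v in b.values()])
E
```

```text
t 20.38 pos [446.   20.1 128.5] w 85.4 F [ 0.6 -0.1  0.1]
shift cm [-0.49 -0.2   8.84] turn deg [ 0.09 -0.39  0.04]
[334. 202.] 453 [451.3  19.8  47.4] (449.7, 20.7, 27.0) [449.3  19.5  48.   53.1  89.6]
```

move_arm(commands=[[-0.2,0,3,0,0,0,0],[0,0,3.5,0,0,0,0],[0,0,1.8,0,0,0,0],[0,0,0.6,0,0,0,0],[0,0,0,0,0,0,0],[0,0,0,0,0,0,1],[0,0,0,0,0,0,1],[0,0,0,0,0,0,1],[0,0,0,0,0,0,1],[0,0,0,0,0,0,1]])

```text
time_s: 21.68
ee_pos: [453.1, 19.9, 43.3]
tcp_rot: [0.001, -0.082, 0.997, -0.0]
wrist_force: [-0.2, -0.2, 5.2]
width: 48.3
gripper_force: 61.7
```

```bash
python3 d.py 665.3 155 38
```

```text
t 21.68 pos [453.1  19.9  43.3] w 48.3 F [-0.2 -0.2  5.2]
shift cm [-23.14   9.86   0.58] turn deg [-0.04  0.13  0.02]
```

move_arm(commands=[[0,0,-1.5,0,0,0,1],[-0.5,0.2,-3,0,0,0,1],[-2,0.8,-1,0,0,0,1],[-3.5,1.5,0,0,0,0,1],[-4,1.7,0,0,0,0,1],[-4,1.7,0,0,0,0,1],[-4,1.7,0,0,0,0,1],[-3.2,1.4,0,0,0,0,1],[-1.6,0.6,0,0,0,0,1],[-0.5,0.25,1.5,0,0,0,1],[0,0,2.5,0,0,0,1],[0,0,1,0,0,0,1],[0,0,0.4,0,0,0,1],[0,0,0,0,0,0,1]])

```text
time_s: 23.42
ee_pos: [665.6, 155.1, 43.2]
tcp_rot: [-0.0, -0.082, 0.997, -0.0]
wrist_force: [0.6, -0.1, -1.2]
width: 48.2
gripper_force: 62.2
```

```bash
python3 d.py 667 155 39
```

```text
t 23.43 pos [665.6 155.1  43.2] w 48.2 F [ 0.6 -0.1 -1.2]
shift cm [-0.14 -0.03  0.42] turn deg [-0.   -0.01 -0.  ]
```

move_arm(commands=[[-0.12,0,0.2,0,0,0,1],[0,0,0.15,0,0,0,1],[0,0,0.1,0,0,0,1],[0,0,0,0,0,0,1]])

```text
time_s: 23.92
ee_pos: [667.2, 155.6, 39.4]
tcp_rot: [0.0, -0.082, 0.997, -0.0]
wrist_force: [-1.2, -1.1, 2.2]
width: 47.9
gripper_force: 62.8
```

move_arm(commands=[[0,0,0.05,0,0,0,1],[0,0,0,0,0,0,0],[0,0,0,0,0,0,0],[0,0,0,0,0,0,0],[0,0,0,0,0,0,0],[0,0,-2.5,0,0,0,0],[0,0,-5,0,0,0,0],[0,0,-4.5,0,0,0,0],[2,-3,0,0,0,0,0],[2.5,-5,0,0,0,0,0],[2.5,-5,0,0,0,0,0],[2.5,-5,0,0,0,0,0],[2.5,-5,0,0,0,0,0],[1,-2,0,0,0,0,0],[0,0,0,0,0,0,0]])

```text
time_s: 25.8
ee_pos: [579.0, -114.0, 158.1]
tcp_rot: [0.0, -0.08, 0.997, -0.0]
wrist_force: [0.8, -0.1, -1.0]
width: 85.3
gripper_force: 0.0
```

```bash
python3 d.py 472 -276.3 27
python3 - <<'E'
from m import *
import pickle
for n in("scene","top"):
    c=optics.capture(n); pickle.dump(c,open(n+"1.pkl","wb"))
    for k,lo,hi,zr in (("grn",(40,60,20),(90,255,255),(38,50)),("blu",(95,90,30),(125,255,255),(6,20)),("post",(95,70,20),(125,255,255),(57,68))):
        for b in blobs(c,lo,hi,zr,15):
            if b["mean"][0]<700 and abs(b["mean"][1])<340: print(n,k,*[str(v) for v in b.values()])
t=pickle.load(open("top1.pkl","rb"))["img"]
cv2.imwrite("pics/t1.png",np.hstack([cv2.resize(t[225:325,385:445],(360,600),interpolation=2),cv2.resize(t[225:325,145:210],(390,600),interpolation=2)]))
E
```

```text
t 25.8 pos [ 579.  -114.   158.1] w 85.3 F [ 0.8 -0.1 -1. ]
shift cm [ 13.17 -14.3   13.11] turn deg [-0.    0.   -0.17]
scene grn [439. 287.] 640 [665.5 154.9  43.5] (664.1, 156.8, 26.5) [664.5 155.1  48.2  51.3  73.8]
scene blu [457. 211.] 1357 [485.  253.5   8.5] (472.8, 256.7, 96.2) [473.2 258.1 180.7  79.5   9.3]
scene blu [179. 249.] 1950 [ 473.1 -275.6    9. ] (471.8, -276.3, 89.8) [ 471.5 -275.7  172.7   62.7    9.2]
scene post [454. 159.] 38 [400.5 266.7  62.7] (400.1, 267.4, 8.0) [399.7 266.6  13.   13.7  55.4]
scene post [433. 165.] 44 [407.6 223.6  62.2] (406.4, 223.4, 7.9) [407.1 223.5  14.   12.8  47.3]
scene post [492. 212.] 52 [542.1 290.1  62. ] (540.9, 292.4, 8.8) [540.9 290.6  13.9  15.5  66.5]
scene post [471. 219.] 56 [549.6 247.7  62.5] (547.6, 247.8, 8.6) [548.3 248.2  15.1  14.3  24.5]
top grn [222. 185.] 413 [664.4 154.   44.9] (664.9, 154.1, 25.6) [665.4 154.3  49.4  49.4  18.1]
top blu [178. 274.] 1745 [470.6 254.2   9.1] (472.8, 255.4, 95.0) [473.3 257.5 177.8  79.7   9.1]
top blu [417. 273.] 1877 [ 472.5 -277.2    9.8] (472.4, -274.3, 89.2) [ 472.7 -276.5  169.    63.7    9.4]
top post [176. 237.] 37 [547.7 245.1  63.7] (547.5, 247.1, 8.3) [548.3 246.2  14.6  14.2  71.4]
top post [156. 240.] 38 [540.5 288.9  63.3] (541.1, 290.7, 8.0) [541.2 289.9  14.6  14.3  49.5]
top post [185. 304.] 39 [406.7 222.2  63.7] (406.1, 223.9, 8.1) [406.4 223.2  14.9  12.7  85.6]
top post [164. 307.] 39 [399.4 265.6  63.8] (399.2, 267.5, 8.1) [399.3 266.4  15.   13.3  26.5]
```

View pics/t1.png

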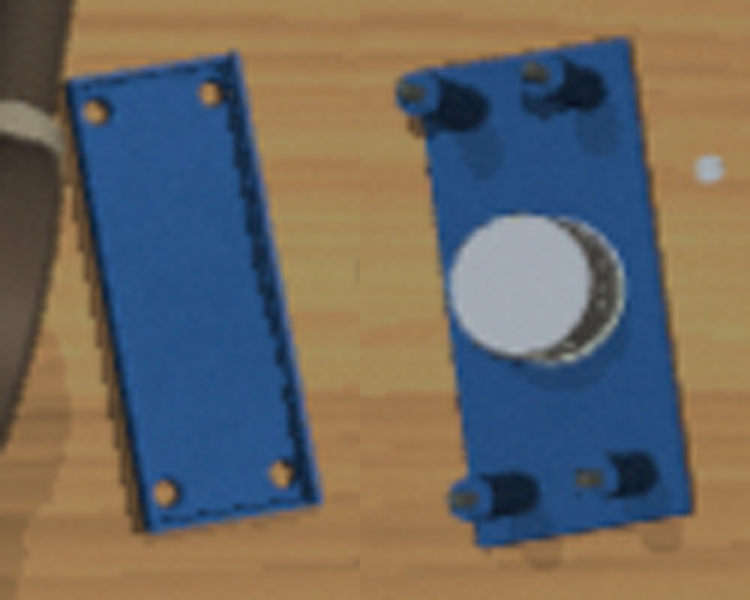

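The tray is empty with its holes clear, and the stand's pins show with the white tin on the disc. The green tin is centred on its mat. I move over the tray.

move_arm(commands=[[2,-2.2,0,0,0,0,0],[3.5,-3.8,1,0,0,0,0],[3.7,-4.1,3,0,0,0,0],[3,-3.2,3,0,0,0,0],[1,-1,2,0,0,0,0],[0,0,0.5,0,0,0,0],[0,0,0,0,0,0,0]])

```text
time_s: 26.78
ee_pos: [473.9, -273.7, 63.3]
tcp_rot: [0.0, -0.083, 0.997, 0.0]
wrist_force: [1.2, 0.2, -0.5]
width: 85.3
gripper_force: 0.0
```

```bash
python3 d.py 472.3 -276.3 19
```

```text
t 26.77 pos [ 473.9 -273.7   63.3] w 85.3 F [ 1.2  0.2 -0.5]
shift cm [ 0.2  -0.23  4.43] turn deg [0.02 0.02 0.1 ]
```

move_arm(commands=[[0.15,-0.2,1.5,0,0,0,0],[0,0,1.5,0,0,0,0],[0,0,0.9,0,0,0,0],[0,0,0.4,0,0,0,0],[0,0,0,0,0,0,0],[0,0,0,0,0,0,1],[0,0,0,0,0,0,1],[0,0,0,0,0,0,1],[0,0,0,0,0,0,1],[0,0,0,0,0,0,1]])

```text
time_s: 28.02
ee_pos: [472.6, -277.7, 21.3]
tcp_rot: [0.001, -0.082, 0.997, -0.001]
wrist_force: [0.1, -0.1, 6.3]
width: 62.3
gripper_force: 66.3
```

```bash
python3 d.py 473.6 257.2 91
python3 - <<'E'
from h import *
c=optics.capture("scene"); cv2.imwrite("pics/s3.png",cv2.resize(c["img"][160:320,80:300],(770,560),interpolation=2))
E
```

```text
t 28.02 pos [ 472.6 -277.7   21.3] w 62.3 F [ 0.1 -0.1  6.3]
shift cm [-8.86 52.74 -7.04] turn deg [-0.09  0.09  0.01]
```

View pics/s3.png

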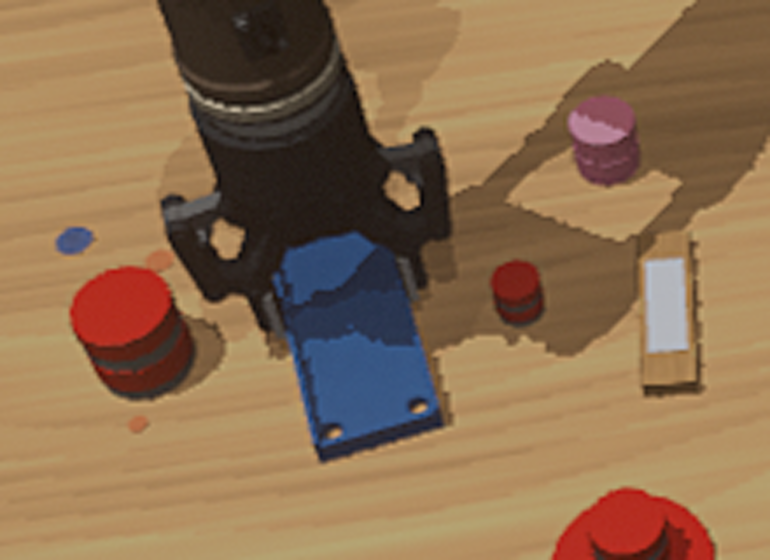

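The tray is gripped at mid-length, with its far holes at crop (330,430) and (418,405). I lift it and carry it over the stand.

move_arm(commands=[[0,0,-1.5,0,0,0,1],[0,0,-3.5,0,0,0,1],[0,0,-4,0,0,0,1],[-0.3,1.7,-2,0,0,0,1],[-0.6,3.6,0,0,0,0,1],[-0.8,4.9,0,0,0,0,1],[-0.8,4.9,0,0,0,0,1],[-0.8,4.9,0,0,0,0,1],[-0.8,4.9,0,0,0,0,1],[-0.8,4.9,0,0,0,0,1],[-0.8,4.9,0,0,0,0,1],[-0.8,4.9,0,0,0,0,1],[-0.8,4.9,0,0,0,0,1],[-0.8,4.2,0,0,0,0,1],[-0.5,2.6,0,0,0,0,1],[-0.2,1.3,0,0,0,0,1],[0,0,0,0,0,0,1],[0,0,0,0,0,0,1]])

```text
time_s: 30.32
ee_pos: [472.1, 255.2, 130.0]
tcp_rot: [-0.001, -0.082, 0.997, -0.0]
wrist_force: [0.2, 0.7, -1.7]
width: 62.3
gripper_force: 66.2
```

```bash
python3 d.py 473.8 257 85.3
python3 - <<'E'
from m import *
for n in("scene","top"):
    c=optics.capture(n); cv2.imwrite(f"pics/{n}4.png",cv2.resize(c["img"][110:270,390:550] if n=="scene" else c["img"][220:330,120:230],(600,600),interpolation=2))
    for b in blobs(c,(95,80,20),(125,255,255),(105,140),60):
        print(n,*[str(v) for v in b.values()])
E
```

```text
t 30.32 pos [472.1 255.2 130. ] w 62.3 F [ 0.2  0.7 -1.7]
shift cm [-0.2   0.16  4.47] turn deg [-0.04 -0.06 -0.02]
scene [435. 147.] 135 [415.  216.3 118. ] (429.7, 219.9, 40.4) [429.2 215.2  16.1  80.5  83.9]
scene [477. 178.] 1958 [503.9 264.1 117.4] (492.8, 257.8, 71.6) [493.6 258.3 130.1  67.9  10. ]
top [161. 243.] 830 [530.3 259.7 118.6] (524.9, 262.3, 43.1) [524.3 262.7  65.7  65.4   9.8]
top [166. 295.] 1183 [424.7 245.3 118.8] (426.3, 245.2, 47.1) [427.1 246.7  76.2  65.6   8.4]
```

View pics/scene4.png

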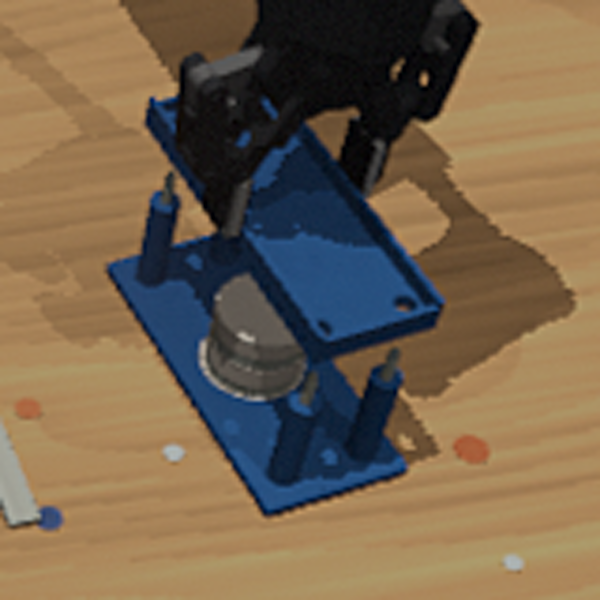

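The tray is level, and both cameras put it about 2.3 mm short along the tool's y and about 0.8 mm along its x. I correct that and lower to just above the pins.

move_arm(commands=[[-0.08,0.23,0.5,0,0,0,1],[0,0,1,0,0,0,1],[0,0,0.4,0,0,0,1],[0,0,0,0,0,0,1],[0,0,0,0,0,0,1]])

```text
time_s: 31.05
ee_pos: [473.0, 258.8, 111.2]
tcp_rot: [0.0, -0.082, 0.997, 0.0]
wrist_force: [-0.1, -1.2, -2.0]
width: 61.9
gripper_force: 66.2
```

```bash
cat > f.py <<'E'
from m import *
c0=["scene","top"]
u=np.array([np.cos(np.radians(9.36)),np.sin(np.radians(9.36))]); v=np.array([-u[1],u[0]])
for n in c0:
    c=optics.capture(n); P=cloud(c); hsv=cv2.cvtColor(c["img"],cv2.COLOR_BGR2HSV)
    m=(cv2.inRange(hsv,(95,80,20),(125,255,255))>0)&(P[...,2]>92)&(P[...,2]<125)&(abs(P[...,1]-257)<70)&(abs(P[...,0]-473)<120)
    q=P[m][:,:2]; a,b=q@u,q@v
    print(n,"u",np.percentile(a,[.3,99.7]).round(1),"v",np.percentile(b,[.5,99.5]).round(1),"z",P[m][:,2].min().round(1))
print("stand u 509.3 v 176.4; TCP",(arm.read_state()["ee_pos"][:2]@np.c_[u,v]).round(1))
E
python3 f.py; python3 d.py 472.5 257.6 85.3
```

```text
scene u [424.6 594.7] v [146.2 211.2] z 92.0
top u [425.2 593.7] v [145.1 209.2] z 92.1
stand u 509.3 v 176.4; TCP [508.9 178.4]
t 31.15 pos [473.1 258.8 111.5] w 62.2 F [ 0.4 -0.2 -1.6]
shift cm [ 0.08 -0.11  2.62] turn deg [0.01 0.03 0.02]
```

move_arm(commands=[[0,-0.12,0.3,0,0,0,1],[0,0,0.4,0,0,0,1],[0,0,0.4,0,0,0,1],[0,0,0.3,0,0,0,1],[0,0,0,0,0,0,1]])

```text
time_s: 31.78
ee_pos: [472.8, 257.4, 96.8]
tcp_rot: [-0.0, -0.082, 0.997, -0.0]
wrist_force: [-0.5, -0.7, -2.1]
width: 62.0
gripper_force: 66.2
```

```bash
python3 d.py 472.7 257.4 85.3
python3 - <<'E'
from m import *
L=[]
for n in("scene","top"):
    c=optics.capture(n); L.append(cv2.resize(c["img"][120:270,400:530] if n=="scene" else c["img"][220:330,120:215],(390,450),interpolation=2))
cv2.imwrite("pics/f5.png",np.hstack(L))
E
```

```text
t 31.77 pos [472.8 257.4  96.8] w 62.0 F [-0.5 -0.7 -2.1]
shift cm [0.   0.   1.15] turn deg [-0.01 -0.05  0.01]
```

View pics/f5.png

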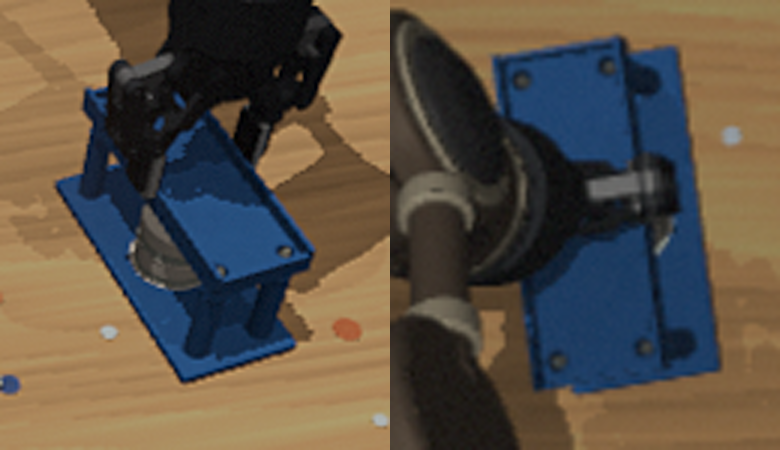

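The pins are visible in all four holes, at (522,80), (607,66), (560,360) and (646,347), and there is no contact force. I lower to the shoulders.

move_arm(commands=[[0,0,0.4,0,0,0,1],[0,0,0.35,0,0,0,1],[0,0,0.2,0,0,0,1],[0,0,0.15,0,0,0,1],[0,0,0,0,0,0,1]])

```text
time_s: 32.5
ee_pos: [473.0, 257.5, 86.1]
tcp_rot: [-0.0, -0.082, 0.997, -0.0]
wrist_force: [-0.0, -0.1, -2.7]
width: 61.8
gripper_force: 66.2
```

move_arm(commands=[[0,0,0.12,0,0,0,1],[0,0,0,0,0,0,1]])

```text
time_s: 32.75
ee_pos: [473.3, 257.6, 85.3]
tcp_rot: [0.0, -0.082, 0.997, 0.0]
wrist_force: [0.2, -0.1, -0.3]
width: 62.1
gripper_force: 66.3
```

move_arm(commands=[[0,0,0.08,0,0,0,1],[0,0,0,0,0,0,1],[0,0,0,0,0,0,0],[0,0,0,0,0,0,0],[0,0,0,0,0,0,0],[0,0,0,0,0,0,0],[0,0,-2,0,0,0,0],[0,0,-4,0,0,0,0],[0,0,-4,0,0,0,0],[0,-4,-2,0,0,0,0],[0,-5,0,0,0,0,0],[0,-5,0,0,0,0,0],[0,-5,0,0,0,0,0],[0,-3,0,0,0,0,0],[0,0,0,0,0,0,0]])

```text
time_s: 34.62
ee_pos: [509.3, 38.7, 204.3]
tcp_rot: [0.0, -0.08, 0.997, -0.0]
wrist_force: [-0.2, 0.4, -0.7]
width: 85.4
gripper_force: 0.0
```

Run:
```python
from m import *
for n in("scene","top"):
    c=optics.capture(n); cv2.imwrite(f"pics/{n}9.png",c["img"])
    for k,lo,hi,zr in (("grn",(40,60,20),(90,255,255),(38,50)),("yel",(22,100,50),(33,255,255),(36,46)),("red",(0,120,50),(8,255,255),(36,46)),("floor",(95,80,20),(125,255,255),(66,77)),("traytop",(95,80,20),(125,255,255),(66,90))):
        for b in blobs(c,lo,hi,zr,60):
            if b["mean"][0]<700 and abs(b["mean"][1])<340: print(n,k,*[str(v) for v in b.values()])
    P=cloud(c); m=(cv2.inRange(cv2.cvtColor(c["img"],cv2.COLOR_BGR2HSV),(95,80,20),(125,255,255))>0)&(abs(P[...,2]-72)<4)
    q=P[m]; co=np.linalg.lstsq(np.c_[q[:,:2]-[473,257],np.ones(len(q))],q[:,2],rcond=None)[0]; print("floor plane",co.round(3))
cv2.imwrite("pics/s9.png",cv2.resize(cv2.imread("pics/scene9.png")[110:350,200:540],(780,550)))
```

```text
scene grn [440. 287.] 639 [665.5 155.1  43.2] (664.4, 155.9, 25.9) [664.9 155.3  48.6  49.2  81.3]
scene yel [335. 282.] 319 [620.1 -13.4  39.3] (619.1, -13.1, 19.4) [619.4 -13.3  33.9  37.9  78. ]
scene red [259. 309.] 338 [ 648.4 -146.4   39.5] (647.4, -146.2, 18.8) [ 647.8 -146.5   35.1   35.    42.6]
scene floor [465. 186.] 2210 [477.5 260.2  71.6] (473.7, 257.3, 90.3) [473.2 258.1 173.7  65.9   9.2]
scene traytop [465. 185.] 2662 [477.6 259.4  73. ] (473.8, 257.5, 90.5) [473.6 258.1 174.3  66.2   9.3]
floor plane [0.0000e+00 1.0000e-03 7.1584e+01]
top grn [222. 185.] 417 [664.5 154.   44.6] (664.6, 154.4, 25.3) [664.5 153.9  49.3  49.7  42. ]
top yel [299. 206.] 208 [619.8 -14.5  40.7] (620.3, -14.6, 18.2) [620.1 -15.   33.8  35.3   1.4]
top red [359. 193.] 208 [ 648.4 -148.1   40.6] (649.0, -147.8, 18.3) [ 648.8 -148.4   34.8   34.3   76.1]
top floor [166. 269.] 1923 [478.7 261.6  72.7] (475.1, 256.9, 87.0) [474.1 259.4 169.2  57.7   9.4]
top traytop [166. 268.] 2305 [480.7 261.6  73.9] (474.0, 258.2, 88.7) [474.5 256.8 169.4  64.9   9.1]
floor plane [-2.0000e-03 -1.0000e-03  7.2589e+01]
```

View pics/s9.png

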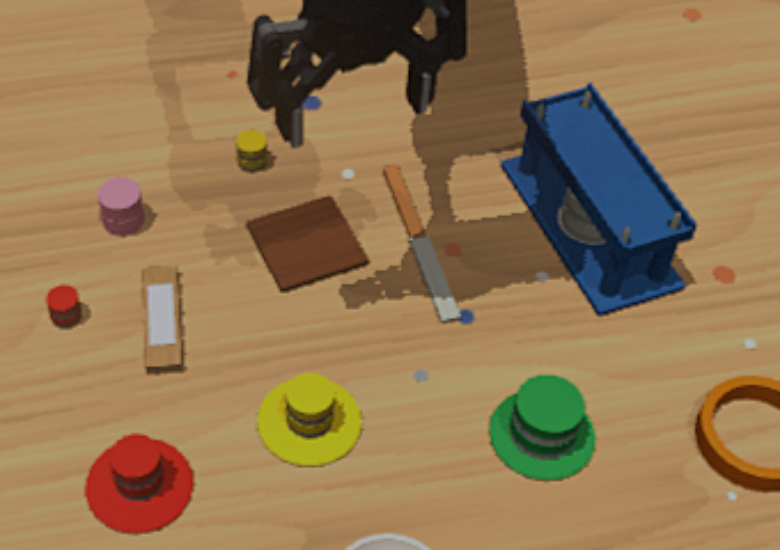

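The tray floor top is at 72 mm and level, with all four pins through their holes. Both pots and the green tin are centred on their mats, and the white tin stands under the tray.

```bash
python3 -c "
from cell import arm; print(arm.job_done())"
```

```text
the job is handed in; nothing more can be done
None
```

I handed the job in at about 35 s: by the cameras, both pots and the green tin stood centred on their mats, the white tin on the stand's disc, and the tray level on all four posts; no verdict came back.

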